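# Clamp the filter cell with the ratchet press

### The arm

A 6-joint arm with a two-finger parallel gripper is mounted at the origin on the work surface. World frame = base frame: x ahead of the robot, y to its left, z up, the work surface at z = 0. Lengths are in m, angles in rad, forces in N, time in s.
With the tool pointing down it reaches from about 0.375 to 0.9 m from the base axis. Payload 3.1 kg.
Tool frame: the origin (TCP) lies midway between the tips of the shut fingers; the grasp point (between the pads) lies 19 mm behind it (manip.hold_point_z is the distance from the TCP to the grasp point, in m); x points along the fingers, y is the direction in which the jaws open and shut, and the axes are right-handed (so a half turn about x gives the same grasp; the last joint's range is limited). The gripper opens to 85 mm and grips with 20 to 120 N. Pads are 22 mm wide; open, the fingers measure 114 mm over their backs; the gripper's body (76 mm by 85 mm) begins 54 mm behind the grasp point. The pads swing forward as they close: fully open they stand 13 mm farther back than shut.
Start: joints at [-1.409, 0.527, 1.433, -0, 1.181, -0.178], TCP at [0.208, -0.589, 0.231] pointing down, gripper open.
Joint ranges: [-3.08, 3.08], [-0.75, 2.2], [0.22, 2.44], [-1.43, 4.57], [0, 2.65], [-2.85, 2.85]. Speed limits (rad/s): [2.79, 2.79, 3.14, 3.14, 3.14, 3.14].

### API

Orientations are given as a unit quaternion [x, y, z, w].
In Python, from station import manip, snapshot gives the robot as it stands.
- The arm moves only by the shell command python3 -m crank 'ROWS' [FORCE]. ROWS is JSON, a list of rows, each a list of 5 numbers: the finger opening in m, from 0 to 0.0854, then the shift along the tool's x, y, z in m, then the turn about the tool's x in rad. In form: [[grip, tx, ty, tz, yaw], ...]. A call has 1 to 5 rows; each row shifts and turns the commanded pose from where the row before left it, along the tool's axes as they then stand; what a row does not reach is not made up. A row lasts 1/10 s, in which the tool goes at most 50 mm and 8.59 degrees, less where a joint would pass 70% of its speed; a pose out of reach is approached as far as the arm can. A call is refused whole if a number of a shift passes 0.05 or a number of a turn 0.15, either way. A call with a gripper value outside its range is refused whole. The fingers move at their own pace and stop on an object; FORCE is the grip in N (left out, the last holds). Time passes only in rows, so rows that do not move let the fingers close. It gives the time, the measured TCP pose, the force and the opening at its end, in the units of the state.
- manip.sense(): the state, without advancing time (a new reading comes with each control period).
- snapshot(name): name is "scene" or "side" or "wrist"; returns a dict with "image" (420x560x3 uint8, blue, green, red), "range_z" (420x560 float32, m along the optical axis (not along the pixel's ray), 0 where there is no reading), "vertical_fov" (degrees; the focal length in pixels is half the picture's height over the tangent of half this angle, whatever the lens; pixels are square), "cx", "cy" (the principal point, pixels), "extrinsics" (4x4, takes a point from world to camera coordinates); the wrist camera has in their place "T_tool_cam" (4x4, takes a point from camera to tool coordinates, whose origin is the TCP and whose axes are the tool frame's). Camera axes: x right, y up, looking along -z (the intrinsics and any distortion apply to the point x, -y, -z); pixel columns grow to the right and rows downward; lengths in m; the calibration is good to about 2 mm. A picture is of the moment at which its call begins: read the wrist's pose just before it.
- manip.sign_off(): hands the job in, once; it reports no verdict.
The state is a dict: "t": time; "q": joint angles; "qd": joint speeds; "tau": joint torques, N m; "tcp_pos": TCP position; "tool_rot": TCP orientation; "force": force on the tool from outside, world axes, zero at the start; "ft_torque": the same for the moment, N m; "finger_gap": opening from 0.0 (shut) to 1.0 (fully open).
Only numpy, scipy, OpenCV 4.12 (cv2) and the standard library are available. Lean on these libraries where they do the work, as an engineer would, in place of code of your own. Each camera call takes 0.05 s, during which the arm holds its last target.

### The job

The ratchet on top of the small cell press is still set to loosen. Flip its reversing lever fully over to the tightening side, then work the handle back and forth until the press foot is clamped firmly on the filter cell; stop when the handle stiffens, do not over-tighten it, and leave the other things on the bench undisturbed.

Things in the scene. Friction and masses are not known exactly. Their poses are not given: they have to be found in the camera images.
- press: Bench press, bolted down: grey base 130 x 190 x 14 mm, two steel posts, crossbeam (along y) carrying a round plate (radius 64 mm, top at z 150) with two stop pins. A screw spindle runs down through it. Origin: underside of the base on the spindle axis, z up. With joint ratchet at 0 the handle points along the press's -y, the lever tab (reverser 0) along its +y.
- axis (a point): Point on the vertical spindle axis at the height of the handle, 166 mm above the table. Handle, lever and screw all turn about this axis; clockwise from above tightens. Handle head: steel disc, radius 37 mm, z 152 to 180 mm, captive on the spindle.
- ratchet (a joint): Angle (rad) of the ratchet handle about the spindle, growing clockwise from above, hard stops at -0.60 and +0.60. 24 teeth (0.26 rad). Lever on the tightening side: clockwise swings turn the screw, counter-clockwise ones only click back (on the loosening side the reverse). Up to one tooth of each stroke is lost; the foot sinks 3 mm per rad, so 2 to 4 strokes.
- grip (a point): Centre of the black rubber grip, 140 mm from the axis, z 166 mm. Grip: 22 x 22 mm square bar, 80 to 205 mm from the axis, free all round. Push here, read at a standstill: about 1 N clicking back, 2 to 4 N running the screw; once the foot is seated it rises 1.5 to 2 N per 0.1 rad: 7 to 9 N is well tight, 11 N over-tight. Let go, the handle springs back a little and the screw stays clamped.
- reverser (a joint): Angle (rad) of the reversing lever relative to the handle's head, -0.45 (loosening) to +0.45 (tightening), growing clockwise from above, about the spindle axis; starts on the loosening side, works fully beyond +0.30. Held by friction (1.5 to 3 N at the tab), stays where left. Pushed on past its stop it turns the whole handle.
- tab (a point): Centre of the top of the lever's upright thumb tab, 43 mm from the spindle axis, z 208 mm. Flat dark steel lever on top of the head (top face z 185 mm), pointing away from the handle; the tab at its end is 7 mm thick (the way it moves), 12 mm along the lever, 23 mm above the lever.
- pad: Press foot: steel disc, radius 20 mm, at the lower end of the spindle; origin at the centre of its underside. It moves straight down as the screw is tightened.
- cell: Filter cell: upright round metal canister, radius 36 mm, 79 mm tall (aluminium cup, thin black seal, steel lid), standing fixed in the round well of the press under the foot; origin at the centre of its underside, lid top 79 mm above. Gap between foot and lid at the start 2.5 to 5 mm, differing from cell to cell.
- spanner: Loose steel spanner, 160 mm long, lying flat on the table under the swing of the handle; bystander.
- gasket: Loose black rubber ring, 60 mm across, 6 mm thick, lying beside the press; bystander.
- bottle_a: Glass bottle with blue cap, 64 mm across, 130 mm tall; bystander, origin under its centre.
- bottle_b: Second such glass bottle; bystander.
- tub: Clear round tub with white lid, 90 mm across, 70 mm tall; bystander.
- beaker: Glass beaker, 64 mm across, 80 mm tall; bystander.

How it is judged:
By the outcome, as a careful person would: the job done as asked, in the order asked, and still so for the second after the job is handed in, with the robot touching nothing.
It also fails if it takes over 72 s, if anything falls off the work surface, if the arm or the gripper's body presses on something with over 40 N, if the wrist force passes 120 N, or if a joint passes its speed limit or range.

## Working session

There is one attempt and no reset: what is moved stays moved. The work goes in short steps, Python scripts to look and compute and a shell command to move; the robot and the scene stay as the last step left them, time stands still between calls to the robot, and variables do not carry over. Pictures are saved under pics/ and viewed, and the job is handed in when it is done.

```bash
ls; mkdir -p pics; python3 - <<'E'
from station import manip, snapshot
import cv2,numpy as np
s=manip.sense()
print(s, manip.hold_point_z)
for n in ["scene","side","wrist"]:
    d=snapshot(n); cv2.imwrite(f"pics/{n}0.png",d["image"]); np.savez(f"{n}0.npz",**d)
    print(n,d["vertical_fov"],d["cx"],d["cy"],d.get("extrinsics",d.get("T_tool_cam")),d.keys())
E
```

```text
pics
{'t': 0.0, 'q': array([-1.40949867e+00,  5.28466373e-01,  1.43394780e+00,  2.36686730e-07,
        1.18141496e+00, -1.78527946e-01]), 'qd': array([ 0.00082459,  0.00093238,  0.00042438, -0.0002284 , -0.00080971,
       -0.00030683]), 'tau': array([ 4.16823914e-04, -4.42343080e+01, -1.78024668e+01, -4.88647015e-05,
        8.52236379e-03, -3.03929212e-06]), 'tcp_pos': array([ 0.20821643, -0.58850654,  0.23031904]), 'tool_rot': array([ 0.69693056,  0.12035979, -0.69691678,  0.11877843]), 'force': array([0.62078994, 0.46166033, 1.15221135]), 'ft_torque': array([ 0.02880421,  0.02787151, -0.00517787]), 'finger_gap': 1.0018696625367265} 0.0187
scene 55.251404196876784 277.7149543819736 207.53820206660708 [[ 0.19902507  0.97976626 -0.02114484 -0.11198841]
 [-0.5464787   0.12886777  0.82749872  0.17732945]
 [ 0.81348021 -0.15313779  0.5610693  -1.61709534]
 [ 0.          0.          0.          1.        ]] dict_keys(['image', 'range_z', 'vertical_fov', 'cx', 'cy', 'extrinsics'])
side 42.87077554470679 276.38964382947813 214.42443684468518 [[-0.88478414 -0.46596461 -0.00583123  0.46781484]
 [ 0.22302805 -0.43441153  0.87266552 -0.25393389]
 [-0.4091644   0.77082009  0.48828361 -1.11866379]
 [ 0.          0.          0.          1.        ]] dict_keys(['image', 'range_z', 'vertical_fov', 'cx', 'cy', 'extrinsics'])
wrist 70.39058756587247 281.3359333228556 208.90815174020264 [[-1.29566477e-03  2.97128144e-01 -9.54836733e-01 -1.42278500e-01]
 [ 9.99999139e-01  5.82342262e-04 -1.17573334e-03  1.02499635e-03]
 [ 2.06698318e-04 -9.54837435e-01 -2.97128643e-01 -7.65201381e-02]
 [ 0.00000000e+00  0.00000000e+00  0.00000000e+00  1.00000000e+00]] dict_keys(['image', 'range_z', 'vertical_fov', 'cx', 'cy', 'T_tool_cam'])
```

View pics/scene0.png

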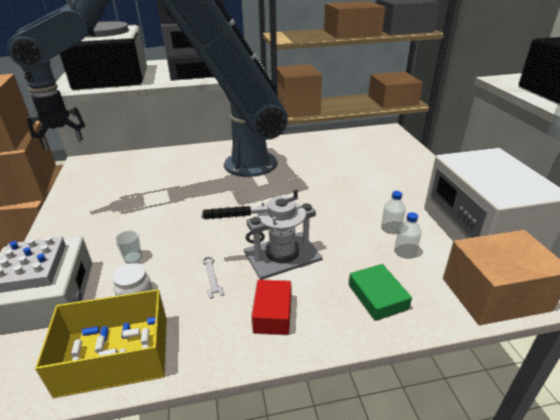

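View pics/side0.png

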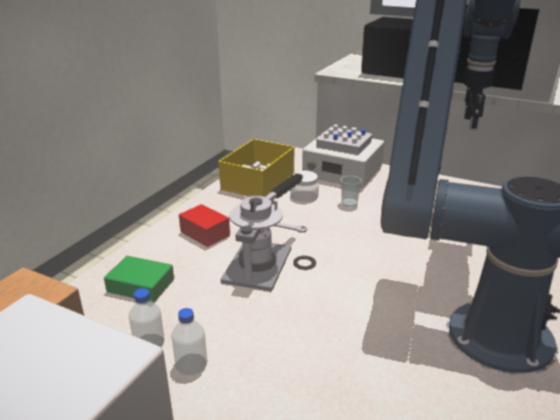

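View pics/wrist0.png

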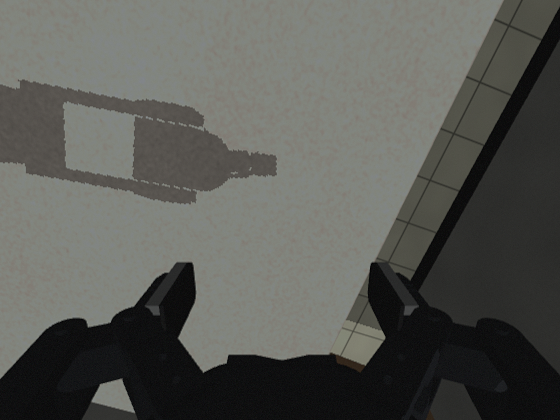

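The scene view shows the black grip at about (205–250, 212), the head at (283, 208) and the lever tab at (296, 195). In the side view the head is at (257, 208) and the grip at (288, 185). The wrist view shows only table. Next I'll zoom in and measure.

```bash
cat > h.py <<'E'
import numpy as np,cv2
def load(f): return dict(np.load(f))
def K(d):
    f=210/np.tan(np.radians(float(d["vertical_fov"]))/2); return f,float(d["cx"]),float(d["cy"])
def pt(d,u,v,z=None,T=None):
    """T cam->world"""
    f,cx,cy=K(d)
    if T is None: T=np.linalg.inv(d["extrinsics"])
    ray=np.stack([(np.asarray(u)-cx)/f,-(np.asarray(v)-cy)/f,-np.ones(np.shape(u))],-1)
    if z is None:
        r=d["range_z"][np.asarray(v).astype(int),np.asarray(u).astype(int)]
        return (ray*r[...,None])@T[:3,:3].T+T[:3,3]
    w=ray@T[:3,:3].T; o=T[:3,3]
    return o+w*((z-o[2])/w[...,2])[...,None]
def wristT(d,s):
    from scipy.spatial.transform import Rotation as R
    A=np.eye(4);A[:3,:3]=R.from_quat(s["tool_rot"]).as_matrix();A[:3,3]=s["tcp_pos"]
    return A@d["T_tool_cam"]
E
python3 - <<'E'
from h import *
a=load("scene0.npz");b=load("side0.npz")
i1=cv2.resize(a["image"][170:290,190:330],None,fx=5,fy=5,interpolation=cv2.INTER_CUBIC)
i2=cv2.resize(b["image"][160:290,210:350],None,fx=4.5,fy=4.5,interpolation=cv2.INTER_CUBIC)
cv2.imwrite("pics/z1.png",i1);cv2.imwrite("pics/z2.png",i2)
for d in(a,b):
    v,u=np.mgrid[0:420,0:560]; p=pt(d,u,v); ok=d["range_z"]>0
    m=ok&(p[...,0]>.3)&(p[...,0]<.8)&(abs(p[...,1])<.35)
    # head disc top + handle heights
    for lo,hi in((.186,.23),(.176,.183),(.145,.153),(.155,.182)):
        q=m&(p[...,2]>lo)&(p[...,2]<hi); P=p[q]
        print(lo,hi,len(P),P.min(0).round(3),P.max(0).round(3),np.median(P,0).round(3)) if len(P) else None
E
```

```text
0.186 0.23 114 [ 0.563 -0.006  0.186] [0.598 0.055 0.211] [0.573 0.021 0.188]
0.176 0.183 479 [ 0.544 -0.197  0.176] [0.619 0.052 0.183] [ 0.577 -0.017  0.179]
0.145 0.153 641 [ 0.526 -0.082  0.145] [0.647 0.099 0.153] [0.608 0.007 0.151]
0.155 0.182 1075 [ 0.544 -0.199  0.155] [0.631 0.088 0.182] [ 0.58  -0.06   0.174]
0.186 0.23 73 [ 0.558 -0.002  0.186] [0.591 0.058 0.21 ] [0.566 0.049 0.188]
0.176 0.183 365 [ 0.541 -0.191  0.176] [0.615 0.054 0.183] [0.566 0.001 0.179]
0.145 0.153 722 [ 0.515 -0.116  0.145] [0.644 0.109 0.153] [0.558 0.04  0.149]
0.155 0.182 928 [ 0.54  -0.205  0.155] [0.628 0.054 0.182] [ 0.563 -0.016  0.173]
```

View pics/z1.png

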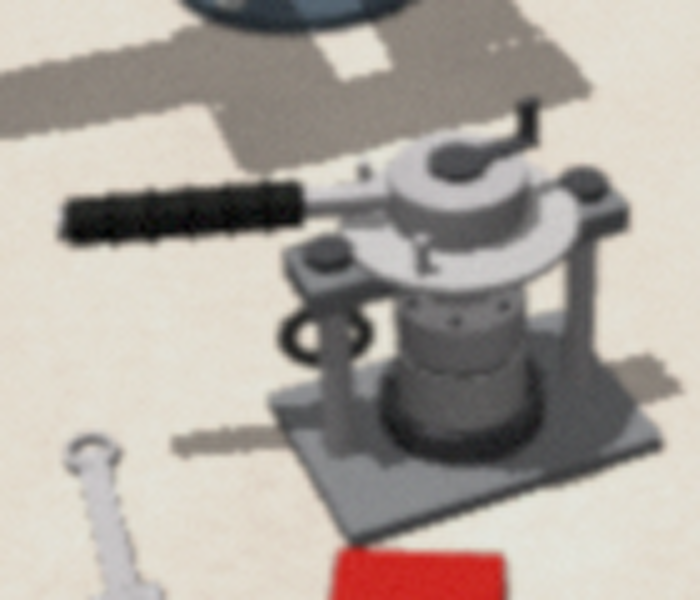

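View pics/z2.png

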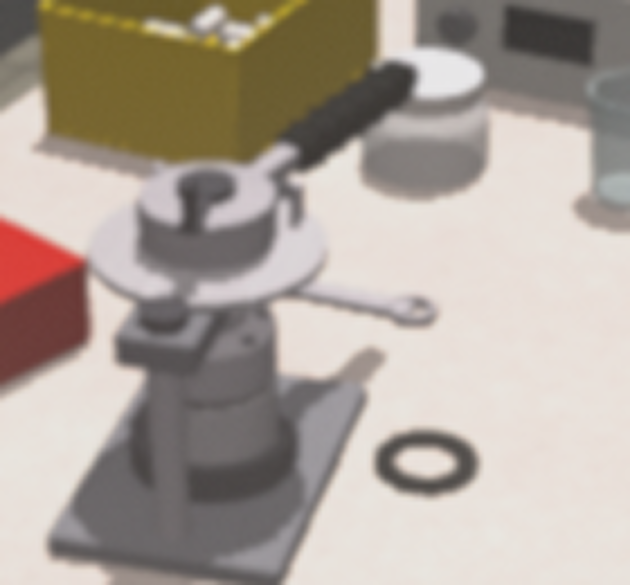

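```bash
python3 - <<'E'
from h import *
from scipy.optimize import least_squares
for n in("scene0","side0"):
    d=load(n+".npz"); v,u=np.mgrid[0:420,0:560]; p=pt(d,u,v); ok=d["range_z"]>0
    m=ok&(p[...,0]>.45)&(p[...,0]<.7)&(abs(p[...,1])<.25)
    z=p[...,2]; near=np.hypot(p[...,0]-.58,p[...,1]-.013)
    q=m&(z>.177)&(z<.183)&(near<.045)
    (c,r)=cv2.minEnclosingCircle(p[q][:,:2].astype(np.float32)); print(n,"disc top",np.round(c,4),round(r,4),q.sum())
    q=m&(z>.146)&(z<.153)&(near<.075)
    (c,r)=cv2.minEnclosingCircle(p[q][:,:2].astype(np.float32)); print(n,"plate",np.round(c,4),round(r,4))
    q=m&(z>.192)&(near<.07); P=p[q]; print("tab",q.sum(),P.mean(0).round(4),P.min(0).round(4),P.max(0).round(4), "top",P[P[:,2]>.203].mean(0).round(4))
    q=m&(z>.185)&(z<.192)&(near<.07)
    g=d["image"].max(2)<70
    q=m&g&(z>.155)&(z<.185)&(p[...,1]<-.04)
    P=p[q];vx=cv2.fitLine(P[:,:2].astype(np.float32),cv2.DIST_L2,0,.01,.01).ravel();print("grip",len(P),vx.round(4),P.min(0).round(4),P.max(0).round(4))
    q=m&g&(z>.174)&(z<.185)&(p[...,1]<-.04); P=p[q];vx=cv2.fitLine(P[:,:2].astype(np.float32),cv2.DIST_L2,0,.01,.01).ravel();print("grip top",len(P),vx.round(4))
    print("anglle grip", np.degrees(np.arctan2(vx[0],-vx[1])))
    for nm,lo,hi in(("base",.010,.018),):
        q=m&(z>lo)&(z<hi)&(near<.16); print(nm,cv2.minAreaRect(p[q][:,:2].astype(np.float32)),q.sum())
E
```

```text
scene0 disc top [0.583  0.0132] 0.0413 267
scene0 plate [0.5846 0.014 ] 0.0743
tab 32 [0.5691 0.0491 0.202 ] [0.5633 0.0432 0.1922] [0.5728 0.0551 0.2114] top [0.5688 0.0492 0.2073]
grip 382 [ 0.0739  0.9973  0.5765 -0.1334] [ 0.5624 -0.1936  0.1603] [ 0.586  -0.0731  0.1806]
grip top 188 [ 0.0753  0.9972  0.5742 -0.1333]
anglle grip 175.67879
base ((0.5608863830566406, 0.003840245306491852), (0.1745341271162033, 0.19151835143566132), 12.782044410705566) 1158
side0 disc top [0.5771 0.0137] 0.0421 244
side0 plate [0.5761 0.0167] 0.0708
tab 28 [0.5632 0.0527 0.2023] [0.5602 0.0443 0.1938] [0.5674 0.0583 0.2103] top [0.5634 0.0522 0.2065]
grip 168 [ 0.0759  0.9971  0.5591 -0.1263] [ 0.5518 -0.1854  0.1624] [ 0.5737 -0.0722  0.1791]
grip top 74 [ 0.0668  0.9978  0.5613 -0.1254]
anglle grip 176.1682
base ((0.5654569864273071, 0.007230006158351898), (0.1564430445432663, 0.19568876922130585), 10.842169761657715) 1225
```

```bash
cat > mv.py <<'E'
# print tool axes and needed shift in tool axes to a target: python3 mv.py x y z yawdeg(dir of tool y in world, from +x CCW)
import sys
from station import manip
from scipy.spatial.transform import Rotation as R
import numpy as np
s=manip.sense();M=R.from_quat(s["tool_rot"]).as_matrix()
print("t",round(s["t"],2),"tcp",s["tcp_pos"].round(4),"F",s["force"].round(2),"gap",round(s["finger_gap"],3))
print("ty dir deg",np.degrees(np.arctan2(M[1,1],M[0,1])).round(2),"x",M[:,0].round(3),"y",M[:,1].round(3),"z",M[:,2].round(3),"q",s["q"].round(2))
if len(sys.argv)>3:
    t=np.array(list(map(float,sys.argv[1:4])))
    print("shift tool",(M.T@(t-s["tcp_pos"])).round(4))
E
python3 mv.py .569 .054 .36; python3 - <<'E'
from h import *
# posts caps / base analysis
for n in("scene0","side0"):
    d=load(n+".npz");T=np.linalg.inv(d["extrinsics"]);print(n,T[:3,3].round(3))
E
```

```text
t 0.15 tcp [ 0.2082 -0.5887  0.2305] F [ 0.53 -1.03  0.25] gap 1.0
ty dir deg -70.53 x [-0.     0.002 -1.   ] y [ 0.333 -0.943 -0.002] z [-0.943 -0.333 -0.   ] q [-1.41  0.53  1.43  0.    1.18 -0.18]
shift tool [-0.1285 -0.4859 -0.5544]
scene0 [ 1.435 -0.161  0.758]
side0 [0.013 0.97  0.771]
```

```bash
python3 -m crank '[[0.085,-0.03,-0.02,-0.025,0],[0.085,-0.03,-0.02,-0.03,0],[0.085,-0.02,-0.027,-0.035,0],[0.085,-0.01,-0.028,-0.037,0],[0.085,-0.01,-0.028,-0.037,0]]'; python3 -m crank '[[0.085,0,-0.028,-0.037,0],[0.085,0,-0.028,-0.037,0],[0.085,0,-0.028,-0.037,0],[0.085,0,-0.028,-0.037,0],[0.085,0,-0.028,-0.037,0]]';python3 -m crank '[[0.04,0,-0.028,-0.037,-0.1],[0.04,0,0,0,-0.15],[0.04,0,0,0,-0.15],[0.04,0,0,0,-0.15],[0.04,0,0,0,-0.15]]'; python3 mv.py .575 -.02 .33
```

```text
t: 0.65
tcp_pos: [0.3226, -0.4172, 0.332]
tool_rot: [0.697, 0.119, -0.697, 0.119]
force: [0.6, -1.3, 0.3]
finger_gap: 0.996
t: 1.15
tcp_pos: [0.4503, -0.2231, 0.3312]
tool_rot: [-0.697, -0.12, 0.697, -0.119]
force: [0.7, 0.1, 0.0]
finger_gap: 0.994
t: 1.65
tcp_pos: [0.4752, -0.1857, 0.331]
tool_rot: [-0.612, -0.354, 0.613, -0.353]
force: [0.3, 0.8, 0.2]
finger_gap: 0.468
t 1.65 tcp [ 0.4752 -0.1857  0.331 ] F [0.34 0.8  0.17] gap 0.468
ty dir deg -30.03 x [-0.001  0.    -1.   ] y [ 0.866 -0.5   -0.001] z [-0.5   -0.866  0.   ] q [-0.59  0.26  1.58 -0.    1.3  -0.07]
shift tool [ 0.001   0.0035 -0.1935]
```

```bash
python3 -m crank '[[0.04,0,0,-0.04,-0.13],[0.04,0,0,-0.04,-0.13],[0.04,0,0,-0.04,-0.13],[0.04,0,0,-0.04,-0.134],[0.04,0,0,0,0]]'; python3 mv.py .575 -.02 .33
```

```text
t: 2.15
tcp_pos: [0.5272, -0.0323, 0.3309]
tool_rot: [0.5, 0.501, -0.5, 0.499]
force: [0.1, 0.0, 0.1]
finger_gap: 0.471
t 2.15 tcp [ 0.5272 -0.0323  0.3309] F [0.05 0.01 0.13] gap 0.471
ty dir deg 0.0 x [-0.001  0.002 -1.   ] y [ 1.     0.    -0.001] z [ 0.    -1.    -0.002] q [-0.27  0.29  1.54  0.    1.31 -0.27]
shift tool [ 0.0009  0.0478 -0.0123]
```

```bash
python3 -m crank '[[0.04,0,0.024,-0.01,0],[0.04,0,0.024,-0.01,0],[0.04,0,0,0,0],[0.04,0,0,0,0]]'; cat > w.py <<'E'
import sys
from h import *
from station import manip,snapshot
n=sys.argv[1]
s=manip.sense(); d=snapshot("wrist"); T=wristT(d,s)
cv2.imwrite(f"pics/{n}.png",d["image"]); np.savez(n+".npz",T=T,**d)
print(s["tcp_pos"].round(4),s["force"].round(2))
E
python3 w.py w1
```

```text
t: 2.55
tcp_pos: [0.5751, -0.0176, 0.3307]
tool_rot: [-0.501, -0.499, 0.502, -0.498]
force: [-0.0, -0.1, 0.6]
finger_gap: 0.47
[ 0.5751 -0.0176  0.3307] [-0.03 -0.08  0.55]
```

View pics/w1.png

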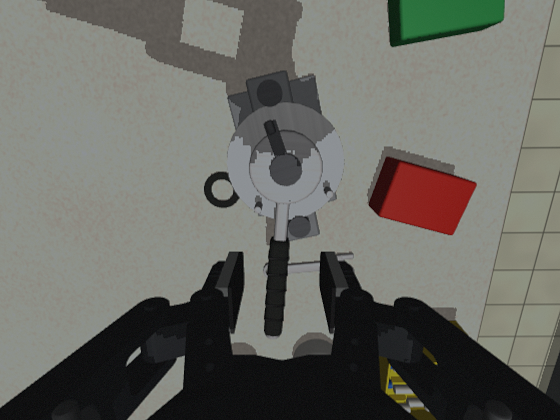

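The wrist view shows the head centre at (286, 168), the tab top near (270, 124), the grip from (279, 240) to (273, 333), and the post caps at (269, 93) and (299, 228).

```bash
python3 - <<'E'
from h import *
d=load("w1.npz");T=d["T"]
f=lambda u,v,z:pt(d,np.float64(u),np.float64(v),z,T).round(4)
print("hub",f(286,168,.185)); print("tab top",f(270,124,.208))
print("grip",f(279,240,.177),f(273,333,.177)); print("posts",f(269,93,.15),f(299,228,.15))
v,u=np.mgrid[0:420,0:560]; p=pt(d,u,v,None,T); z=p[...,2]; ok=(d["range_z"]>0)&(abs(p[...,0]-.58)<.1)
near=np.hypot(p[...,0]-.58,p[...,1]-.014)
q=ok&(z>.176)&(z<.183)&(near<.042); print("disc",cv2.minEnclosingCircle(p[q][:,:2].astype(np.float32)))
q=ok&(z>.145)&(z<.154)&(near<.069); print("plate",cv2.minEnclosingCircle(p[q][:,:2].astype(np.float32)),np.median(z[q]))
q=ok&(z>.2)&(near<.07); print("tab",p[q].mean(0),p[q].min(0),p[q].max(0),q.sum())
g=ok&(d["image"].max(2)<60)&(z>.155)&(z<.185)&(p[...,1]<-.055);P=p[g]; print("grip",cv2.minAreaRect(P[:,:2].astype(np.float32)),len(P))
E
```

```text
hub [0.5807 0.0091 0.185 ]
tab top [0.5668 0.0509 0.208 ]
grip [ 0.573  -0.0701  0.177 ] [ 0.5646 -0.1907  0.177 ]
posts [0.5641 0.0797 0.15  ] [ 0.596  -0.0668  0.15  ]
disc ((0.5800573229789734, 0.009498300030827522), 0.03780576214194298)
plate ((0.5794104337692261, 0.013799142092466354), 0.06904540210962296) 0.14963989019192847
tab [ 0.57635702 -0.00860374  0.40284028] [ 0.51275049 -0.03189361  0.20075663] [0.64111122 0.05419994 0.43073968] 47608
grip ((0.5689197778701782, -0.12646718323230743), (0.14166036248207092, 0.02278592251241207), 85.280517578125) 1812
```

```bash
python3 -m crank '[[0.04,0,-0.001,-0.033,0],[0.04,0,-0.001,-0.033,0],[0.04,0.04,0,0,0],[0.04,0.04,0,0,0],[0.04,0.03,0,0,0]]'; python3 -m crank '[[0.04,0.02,0,0,0],[0.04,0.008,0,0,0],[0.04,0,0,0,0]]'; python3 mv.py .572 .048 .192; python3 w.py w2
```

```text
t: 3.1
tcp_pos: [0.572, 0.0485, 0.2196]
tool_rot: [-0.501, -0.499, 0.503, -0.498]
force: [-0.2, 0.2, 0.1]
finger_gap: 0.466
t: 3.4
tcp_pos: [0.573, 0.0483, 0.1926]
tool_rot: [-0.501, -0.499, 0.503, -0.497]
force: [0.0, -0.1, 0.5]
finger_gap: 0.466
t 3.4 tcp [0.573  0.0483 0.1926] F [ 0.02 -0.05  0.48] gap 0.466
ty dir deg -0.46 x [-0.003  0.    -1.   ] y [ 1.    -0.008 -0.003] z [-0.008 -1.    -0.   ] q [-0.11  0.51  1.6  -0.    1.04 -0.1 ]
shift tool [ 0.0006 -0.001   0.0003]
[0.573  0.0483 0.1926] [ 0.02 -0.05  0.48]
```

View pics/w2.png

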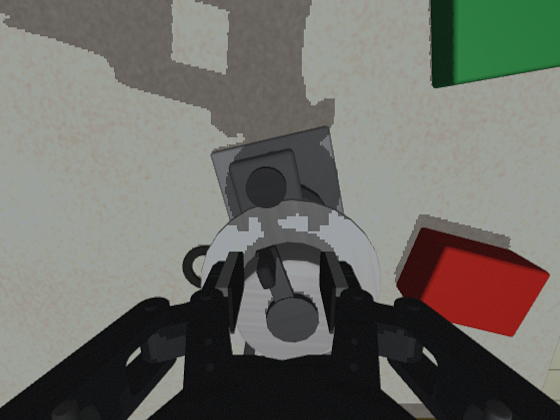

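The tab is at (265, 268), between the two jaws. I'll push in +x.

```bash
python3 -m crank '[[0.04,0,0.005,0,0],[0.04,0,0.005,0,0],[0.04,0,0.004,0,0],[0.04,0,0.004,0,0],[0.04,0,0,0,0]]'; python3 -m crank '[[0.04,0,0.004,0,0],[0.04,0,0.004,0,0],[0.04,0,0.004,0,0],[0.04,0,0,0,0]]'; python3 w.py w3
```

```text
t: 3.95
tcp_pos: [0.5932, 0.0486, 0.1937]
tool_rot: [0.502, 0.498, -0.501, 0.499]
force: [-0.2, -0.6, 0.6]
finger_gap: 0.469
t: 4.35
tcp_pos: [0.605, 0.0484, 0.1934]
tool_rot: [0.502, 0.498, -0.502, 0.499]
force: [-0.3, -0.2, 1.1]
finger_gap: 0.466
[0.605  0.0484 0.1934] [-0.28 -0.17  1.08]
```

View pics/w3.png

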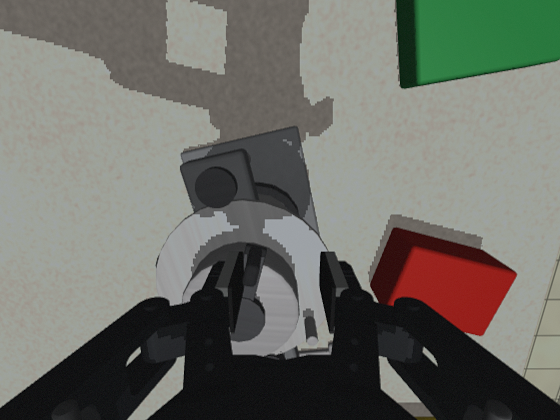

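The tab, now at (255, 262), has passed the centre line; the hub is at (248, 318). I'll keep pushing.

```bash
python3 -m crank '[[0.04,0,0.004,0,0],[0.04,0,0.004,0,0],[0.04,0,0,0,0]]';python3 -m crank '[[0.04,0,0.003,0.001,0],[0.04,0,0,0,0]]'; python3 w.py w4
```

```text
t: 4.7
tcp_pos: [0.6123, 0.0481, 0.1931]
tool_rot: [-0.501, -0.498, 0.502, -0.498]
force: [-1.7, -2.0, 0.0]
finger_gap: 0.469
t: 4.9
tcp_pos: [0.615, 0.0472, 0.1931]
tool_rot: [-0.502, -0.498, 0.502, -0.498]
force: [-2.2, -1.6, -0.9]
finger_gap: 0.468
[0.615  0.0472 0.1931] [-2.16 -1.56 -0.94]
```

View pics/w4.png

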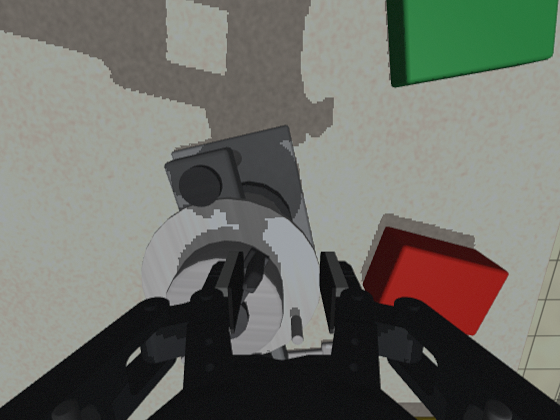

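```bash
python3 -m crank '[[0.04,0,0.003,0.001,0],[0.04,0,0,0,0]]';python3 -m crank '[[0.04,0,0.003,0.001,0],[0.04,0,0,0,0]]'; python3 - <<'E'
from station import snapshot
from h import *
for n in("scene","side"):
    d=snapshot(n);np.savez(n+"1.npz",**d)
a=load("scene1.npz");i1=cv2.resize(a["image"][170:250,200:330],None,fx=6,fy=6,interpolation=cv2.INTER_CUBIC);cv2.imwrite("pics/z3.png",i1)
E
```

```text
t: 5.15
tcp_pos: [0.6177, 0.0464, 0.1931]
tool_rot: [-0.501, -0.498, 0.502, -0.498]
force: [-3.4, -3.1, -1.4]
finger_gap: 0.469
t: 5.35
tcp_pos: [0.6203, 0.0452, 0.193]
tool_rot: [-0.501, -0.499, 0.502, -0.498]
force: [-4.4, -2.7, 0.3]
finger_gap: 0.468
```

View pics/z3.png

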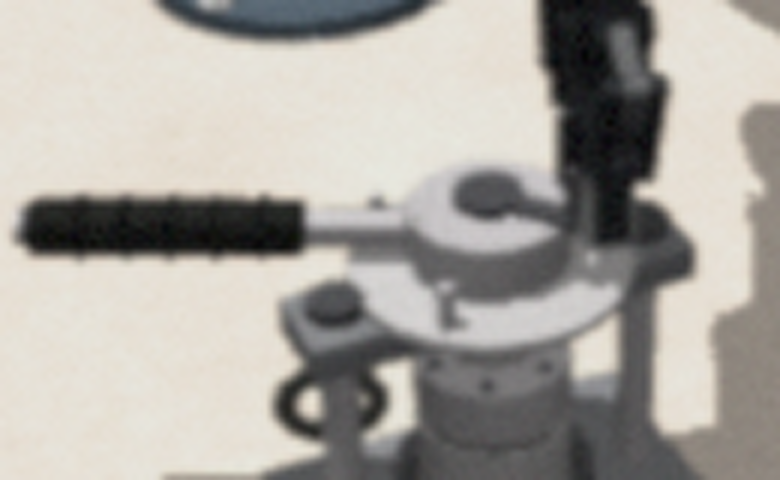

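The lever now points to +x of the handle's opposite and the force has reached about 5 N. I'll back off, lift clear and check.

```bash
python3 -m crank '[[0.04,0,-0.012,0,0],[0.04,-0.04,0,0,0],[0.04,-0.04,0,0,0],[0.04,-0.04,-0.01,0.03,0],[0.04,-0.02,-0.02,0.035,0]]';python3 -m crank '[[0.04,0,0,0,0],[0.04,0,0,0,0]]'; python3 w.py w5
```

```text
t: 5.95
tcp_pos: [0.583, -0.0181, 0.3374]
tool_rot: [0.504, 0.496, -0.498, 0.502]
force: [-0.1, -0.5, 0.0]
finger_gap: 0.471
t: 6.15
tcp_pos: [0.58, -0.0186, 0.3338]
tool_rot: [0.504, 0.497, -0.501, 0.499]
force: [-0.5, -0.2, -0.4]
finger_gap: 0.467
[ 0.58   -0.0186  0.3338] [-0.46 -0.16 -0.41]
```

View pics/w5.png

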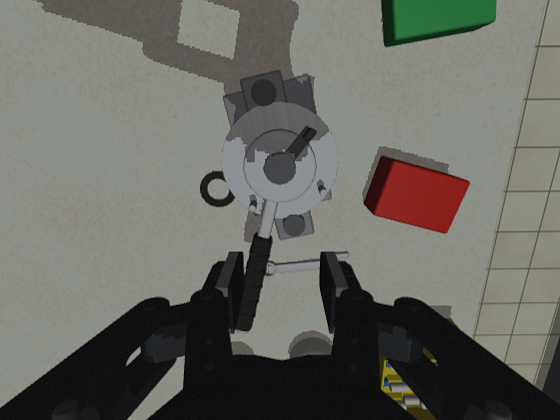

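The lever tab is now at (309, 132), the hub at (280, 168), and the grip runs from (262, 236) to (243, 330). The handle moved a little clockwise.

```bash
cat > ang.py <<'E'
import sys
from h import *
d=load(sys.argv[1]);T=d["T"];A=list(map(float,sys.argv[2:]))
f=lambda u,v,z:pt(d,np.float64(u),np.float64(v),z,T)[:2]
h=f(A[0],A[1],.185);t=f(A[2],A[3],.208);g1=f(A[4],A[5],.177);g2=f(A[6],A[7],.177)
print("hub",h,"tab",t,"g",g1,g2)
c=np.array([.580,.0095])
cw=lambda v:np.degrees(np.arctan2(v[0],v[1])) # cw from +y
hd=cw(-(g2-c)); print("handle line dir",hd,cw(g1-g2),"ratchet",np.radians(hd+12.3),"rev",np.radians(cw(t-c)-hd))
E
python3 ang.py w1.npz 286 168 270 124 279 240 273 333; python3 ang.py w5.npz 280 168 309 132 262 236 243 330
```

```text
hub [0.58066345 0.0091034 ] tab [0.56678359 0.05091706] g [ 0.57299303 -0.07006214] [ 0.56459075 -0.19065081]
handle line dir 4.40241332620376 3.9857675701065878 ratchet 0.2915121055712333 rev -0.38572790948698726
hub [0.58070131 0.00781416] tab [0.60636113 0.04298317] g [ 0.5604598  -0.06725877] [ 0.53416152 -0.18895088]
handle line dir 13.006162784975844 12.194384615109417 ratchet 0.4416758616434863 rev 0.43994546376961086
```

Reverser reads about +0.44, fully over, and the ratchet about 0.44. Next I'll straddle the grip.

```bash
python3 -m crank '[[0.04,0,-0.01,0.036,0],[0.04,0,-0.01,0.036,0],[0.04,0,-0.01,0.036,0],[0.04,0,0,0,0.11],[0.04,0,0,0,0.11]]';python3 -m crank '[[0.04,0.04,0,0,0],[0.04,0.04,0,0,0],[0.04,0,0,0,0]]'; python3 mv.py .5495 -.1275 .145; python3 w.py w6
```

```text
t: 6.7
tcp_pos: [0.5484, -0.1262, 0.3309]
tool_rot: [0.555, 0.439, -0.554, 0.438]
force: [-0.6, -0.4, 0.2]
finger_gap: 0.465
t: 7.0
tcp_pos: [0.5447, -0.1234, 0.2462]
tool_rot: [-0.551, -0.445, 0.555, -0.436]
force: [-0.3, -0.1, -0.4]
finger_gap: 0.474
t 7.0 tcp [ 0.5447 -0.1234  0.2462] F [-0.26 -0.06 -0.37] gap 0.474
ty dir deg -12.94 x [-0.012  0.007 -1.   ] y [ 0.975 -0.224 -0.014] z [-0.224 -0.975 -0.004] q [-0.42  0.43  1.57  0.    1.16 -0.2 ]
shift tool [0.1011 0.007  0.0033]
[ 0.5447 -0.1234  0.2462] [-0.26 -0.06 -0.37]
```

View pics/w6.png

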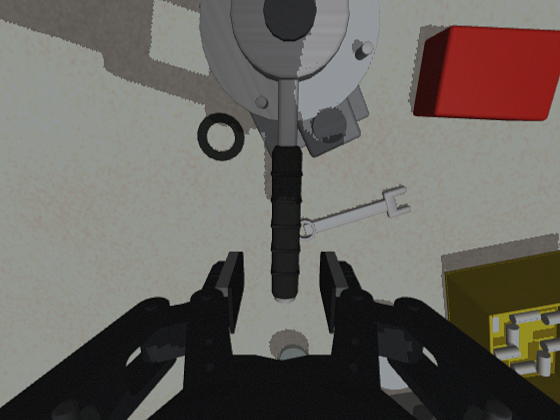

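The grip is centred between the jaws, at x≈286 against a jaw midpoint of about 282. I'll descend.

```bash
python3 -m crank '[[0.04,0.035,0.002,0.002,0],[0.04,0.035,0.001,0.001,0],[0.04,0.03,0,0,0],[0.034,0,0,0,0],[0.034,0,0,0,0]]'; python3 mv.py .5495 -.1275 .145; python3 w.py w7
```

```text
t: 7.55
tcp_pos: [0.5518, -0.13, 0.1539]
tool_rot: [0.554, 0.44, -0.553, 0.441]
force: [-1.3, -0.0, -0.6]
finger_gap: 0.397
t 7.55 tcp [ 0.5518 -0.13    0.1539] F [-1.26 -0.03 -0.63] gap 0.397
ty dir deg -12.98 x [ 0.002 -0.001 -1.   ] y [ 0.974 -0.225  0.002] z [-0.225 -0.974  0.   ] q [-0.43  0.55  1.66  0.    0.93 -0.2 ]
shift tool [ 0.0089 -0.0028 -0.0019]
[ 0.5518 -0.13    0.1539] [-1.26 -0.03 -0.63]
```

View pics/w7.png

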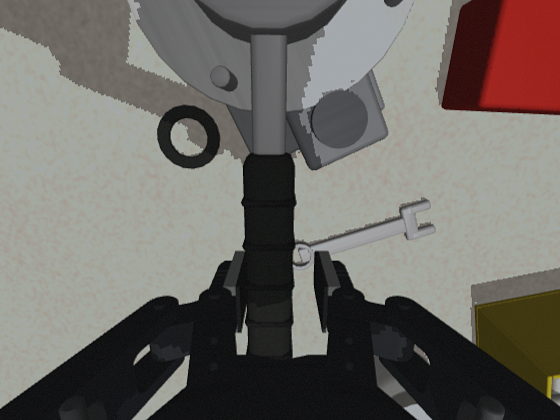

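```bash
python3 -m crank '[[0.034,0.007,0,0,0],[0.034,0,0.014,-0.0007,-0.1],[0.034,0,0.014,-0.0007,-0.1],[0.034,0,0.014,-0.0007,-0.1],[0.034,0,0.014,-0.0007,-0.1]]';python3 -m crank '[[0.034,0,0.014,-0.0007,-0.1],[0.034,0,0.014,-0.0007,-0.1],[0.034,0,0.014,-0.0007,-0.1],[0.034,0,0,0,0],[0.034,0,0,0,0]]'; python3 mv.py; python3 w.py w8
```

```text
t: 8.1
tcp_pos: [0.6068, -0.1314, 0.1469]
tool_rot: [0.454, 0.542, -0.454, 0.543]
force: [-1.7, 1.6, -0.0]
finger_gap: 0.402
t: 8.6
tcp_pos: [0.6461, -0.1182, 0.1465]
tool_rot: [0.369, 0.602, -0.369, 0.604]
force: [-0.5, -0.8, 0.9]
finger_gap: 0.4
t 8.6 tcp [ 0.6461 -0.1182  0.1465] F [-0.47 -0.84  0.89] gap 0.4
ty dir deg 27.02 x [ 0.002 -0.001 -1.   ] y [0.891 0.454 0.001] z [ 0.454 -0.891  0.002] q [-0.35  0.67  1.42 -0.    1.05 -0.82]
[ 0.6461 -0.1182  0.1465] [-0.47 -0.84  0.89]
```

View pics/w8.png

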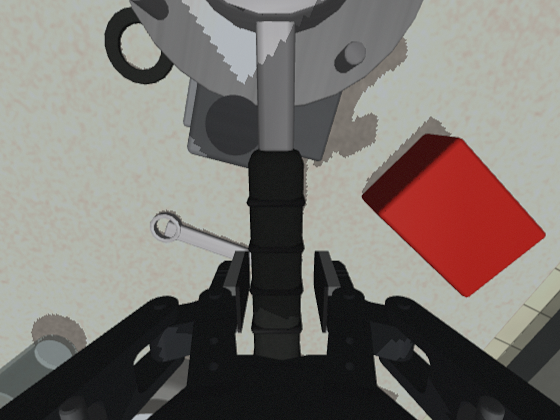

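```bash
python3 -m crank '[[0.034,0,0.0135,-0.0007,-0.1],[0.034,0,0.0135,-0.0007,-0.1],[0.034,0,0.0125,-0.0007,-0.09],[0.034,0,0,0,0],[0.034,0,0,0,0]]'; python3 mv.py; python3 w.py w9
```

```text
t: 9.15
tcp_pos: [0.6772, -0.0954, 0.1457]
tool_rot: [0.279, 0.65, -0.279, 0.65]
force: [0.3, -0.7, 0.2]
finger_gap: 0.399
t 9.15 tcp [ 0.6772 -0.0954  0.1457] F [ 0.31 -0.69  0.23] gap 0.399
ty dir deg 43.57 x [-0. -0. -1.] y [ 0.724  0.689 -0.   ] z [ 0.689 -0.724 -0.   ] q [-0.3   0.7   1.35 -0.    1.09 -1.06]
[ 0.6772 -0.0954  0.1457] [ 0.31 -0.69  0.23]
```

View pics/w9.png

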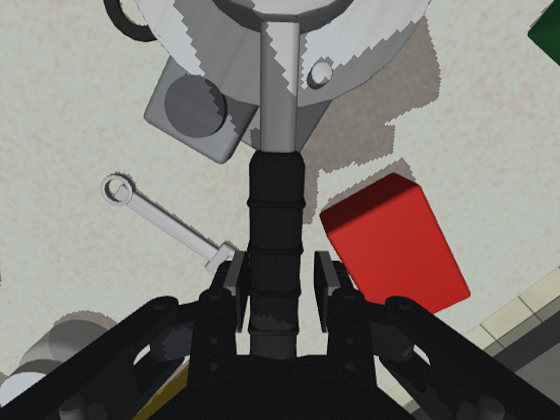

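```bash
cat > ft.py <<'E'
from station import manip
from scipy.spatial.transform import Rotation as R
import numpy as np
s=manip.sense();M=R.from_quat(s["tool_rot"]).as_matrix();f=M.T@s["force"]
d=s["tcp_pos"][:2]-[.580,.009];a=np.degrees(np.arctan2(-d[0],-d[1]));ty=np.degrees(np.arctan2(M[1,1],M[0,1]))
print(f"t {s['t']:.2f} Ftool {f.round(2)} R {np.hypot(*d):.4f} pos_r {np.radians(a+12.3):.3f} ori_r {np.radians(-ty+12.3):.3f} z {s['tcp_pos'][2]:.4f}")
E
python3 -m crank '[[0.034,0,-0.009,0,0],[0.034,0,-0.014,-0.0007,0.1],[0.034,0,-0.014,-0.0007,0.1],[0.034,0,-0.014,-0.0007,0.1],[0.034,0,0,0,0]]' >/dev/null; python3 ft.py;  python3 -m crank '[[0.034,0,-0.014,-0.0007,0.1],[0.034,0,-0.014,-0.0007,0.1],[0.034,0,-0.014,-0.0007,0.1],[0.034,0,0,0,0],[0.034,0,0,0,0]]'>/dev/null; python3 ft.py;python3 w.py w10
```

```text
t 9.70 Ftool [ 0.88  2.67 -0.67] R 0.1460 pos_r -0.175 ori_r -0.245 z 0.1457
t 10.20 Ftool [-0.19  1.72 -1.02] R 0.1487 pos_r 0.096 ori_r 0.049 z 0.1459
[ 0.5976 -0.1387  0.1459] [1.53 1.29 0.19]
```

View pics/w10.png

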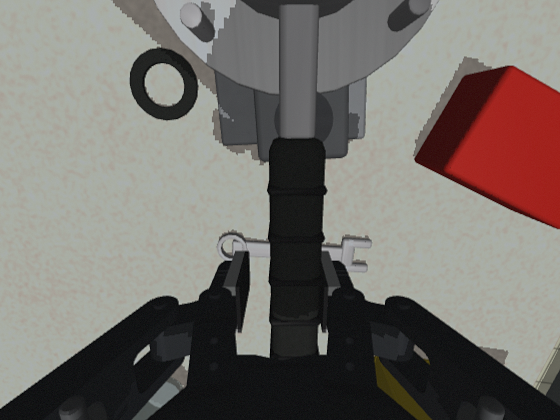

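```bash
python3 -m crank '[[0.034,0,-0.014,-0.0025,0.1],[0.034,0,-0.014,-0.0025,0.1],[0.034,0,0,0,0]]' >/dev/null; python3 ft.py;  python3 -m crank '[[0.034,0,-0.014,-0.0015,0.1],[0.034,0,-0.014,-0.0015,0.1],[0.034,0,0,0,0]]'>/dev/null; python3 ft.py; python3 -m crank '[[0.034,0,-0.007,-0.0005,0.05],[0.034,0,0,0,0],[0.034,0,0,0,0]]'>/dev/null; python3 ft.py;python3 w.py w11
```

```text
t 10.55 Ftool [-0.11  3.07  1.89] R 0.1473 pos_r 0.286 ori_r 0.250 z 0.1460
t 10.85 Ftool [0.08 1.27 1.82] R 0.1462 pos_r 0.481 ori_r 0.449 z 0.1459
t 11.15 Ftool [-1.42  2.26  3.12] R 0.1456 pos_r 0.524 ori_r 0.499 z 0.1458
[ 0.5357 -0.1297  0.1458] [ 1.29 -3.63  1.43]
```

View pics/w11.png

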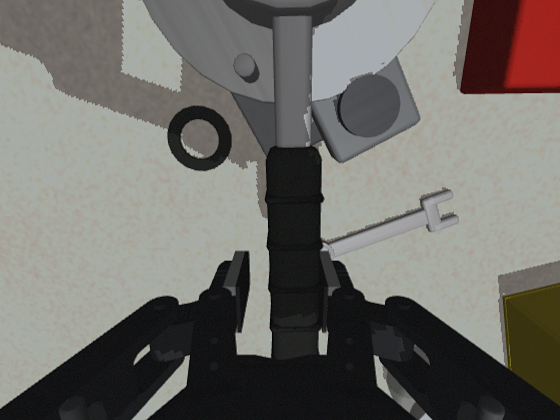

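```bash
python3 -m crank '[[0.034,0,0.010,0,0],[0.034,0,0.014,-0.0007,-0.1],[0.034,0,0.014,-0.0007,-0.1],[0.034,0,0.014,-0.0007,-0.1],[0.034,0,0.014,-0.0007,-0.1]]'>/dev/null; python3 ft.py;  python3 -m crank '[[0.034,0,0.014,-0.0007,-0.1],[0.034,0,0.014,-0.0007,-0.1],[0.034,0,0.014,-0.0007,-0.1],[0.034,0,0.014,-0.0007,-0.1],[0.034,0,0,0,0]]'>/dev/null; python3 ft.py; python3 -m crank '[[0.034,0,0.014,-0.0007,-0.1],[0.034,0,0.014,-0.0007,-0.1],[0.034,0,0,0,0],[0.034,0,0,0,0]]'>/dev/null; python3 ft.py;python3 w.py w12
```

```text
t 11.70 Ftool [-0.25 -0.54 -0.88] R 0.1456 pos_r 0.087 ori_r 0.097 z 0.1445
t 12.20 Ftool [ 0.65 -0.4   0.23] R 0.1464 pos_r -0.308 ori_r -0.301 z 0.1446
t 12.60 Ftool [ 0.3  -0.07 -0.  ] R 0.1467 pos_r -0.485 ori_r -0.496 z 0.1450
[ 0.6744 -0.1032  0.145 ] [-0.06 -0.05 -0.3 ]
```

View pics/w12.png

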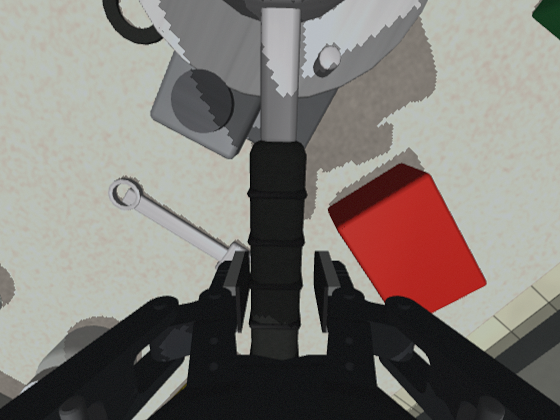

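```bash
python3 -m crank '[[0.034,0,0.010,-0.001,-0.07],[0.034,0,-0.01,0,0],[0.034,0,-0.014,-0.0015,0.1],[0.034,0,-0.014,-0.0015,0.1],[0.034,0,0,0,0]]'>/dev/null; python3 ft.py;  python3 -m crank '[[0.034,0,-0.014,-0.0015,0.1],[0.034,0,0,0,0]]'>/dev/null; python3 ft.py; python3 -m crank '[[0.034,0,-0.014,-0.0015,0.1],[0.034,0,0,0,0]]'>/dev/null; python3 ft.py; python3 -m crank '[[0.034,0,0,0,0]]'>/dev/null; python3 ft.py
```

```text
t 13.15 Ftool [ 1.5   1.86 -0.81] R 0.1476 pos_r -0.284 ori_r -0.364 z 0.1456
t 13.35 Ftool [ 0.43  2.64 -1.1 ] R 0.1479 pos_r -0.200 ori_r -0.267 z 0.1458
t 13.55 Ftool [ 0.36  2.57 -0.2 ] R 0.1482 pos_r -0.109 ori_r -0.170 z 0.1460
t 13.65 Ftool [-1.97  1.97 -0.57] R 0.1482 pos_r -0.111 ori_r -0.171 z 0.1460
```

```bash
for i in 1; do python3 -m crank '[[0.034,0,-0.014,-0.003,0.1],[0.034,0,0,0,0],[0.034,0,0,0,0]]'>/dev/null; python3 ft.py; done; python3 -m crank '[[0.034,0,-0.014,-0.002,0.1],[0.034,0,0,0,0],[0.034,0,0,0,0]]'>/dev/null; python3 ft.py; python3 -m crank '[[0.034,0,-0.014,-0.001,0.1],[0.034,0,0,0,0],[0.034,0,0,0,0]]'>/dev/null; python3 ft.py
```

```text
t 13.95 Ftool [-1.78  2.99  2.47] R 0.1475 pos_r -0.017 ori_r -0.071 z 0.1459
t 14.25 Ftool [-0.74  2.74  2.69] R 0.1465 pos_r 0.080 ori_r 0.029 z 0.1458
t 14.55 Ftool [-1.5   3.49  0.69] R 0.1464 pos_r 0.176 ori_r 0.129 z 0.1458
```

```bash
python3 -m crank '[[0.034,0,-0.014,-0.001,0.1],[0.034,0,0,0,0],[0.034,0,0,0,0]]'>/dev/null; python3 ft.py; python3 -m crank '[[0.034,0,0,0,0]]'>/dev/null; python3 ft.py; python3 -m crank '[[0.034,0,-0.014,-0.001,0.1],[0.034,0,0,0,0],[0.034,0,0,0,0]]'>/dev/null; python3 ft.py; python3 -m crank '[[0.034,0,0,0,0]]'>/dev/null; python3 ft.py
```

```text
t 14.85 Ftool [-0.75  5.6  -1.32] R 0.1465 pos_r 0.270 ori_r 0.228 z 0.1458
t 14.95 Ftool [-2.06  4.62 -1.63] R 0.1465 pos_r 0.270 ori_r 0.229 z 0.1458
t 15.25 Ftool [-0.62  7.2  -2.41] R 0.1466 pos_r 0.364 ori_r 0.329 z 0.1458
t 15.35 Ftool [-0.6   6.44 -2.43] R 0.1466 pos_r 0.362 ori_r 0.329 z 0.1458
```

```bash
for i in 1; do python3 -m crank '[[0.034,0,0,0,0]]'>/dev/null; python3 ft.py; done; python3 -m crank '[[0.034,0,-0.006,-0.0005,0.04],[0.034,0,0,0,0],[0.034,0,0,0,0]]'>/dev/null; python3 ft.py; python3 -m crank '[[0.034,0,0,0,0]]'>/dev/null; python3 ft.py;  python3 -m crank '[[0.034,0,0,0,0]]'>/dev/null; python3 ft.py; python3 -m crank '[[0.034,0,0,0,0]]'>/dev/null; python3 ft.py
```

```text
t 15.45 Ftool [-0.54  6.61 -2.28] R 0.1466 pos_r 0.362 ori_r 0.329 z 0.1458
t 15.75 Ftool [ 0.78  6.99 -0.84] R 0.1466 pos_r 0.400 ori_r 0.369 z 0.1458
t 15.85 Ftool [ 0.64  6.97 -1.31] R 0.1466 pos_r 0.399 ori_r 0.369 z 0.1458
t 15.95 Ftool [ 0.    7.11 -2.52] R 0.1466 pos_r 0.399 ori_r 0.369 z 0.1458
t 16.05 Ftool [ 0.25  7.29 -1.16] R 0.1466 pos_r 0.399 ori_r 0.369 z 0.1458
```

```bash
python3 -m crank '[[0.034,0,-0.004,0,0.025],[0.034,0,0,0,0],[0.034,0,0,0,0]]'>/dev/null; python3 ft.py; python3 -m crank '[[0.034,0,0,0,0]]'>/dev/null; python3 ft.py;  python3 -m crank '[[0.034,0,0,0,0]]'>/dev/null; python3 ft.py
```

```text
t 16.35 Ftool [ 0.15  7.73 -2.2 ] R 0.1466 pos_r 0.425 ori_r 0.394 z 0.1458
t 16.45 Ftool [ 0.23  7.73 -3.  ] R 0.1466 pos_r 0.425 ori_r 0.394 z 0.1458
t 16.55 Ftool [ 1.36  7.97 -2.41] R 0.1466 pos_r 0.425 ori_r 0.394 z 0.1458
```

```bash
python3 -m crank '[[0.04,0,0.003,0,0],[0.046,0,0.003,0,0],[0.046,0,0,0,0]]'>/dev/null; python3 ft.py; python3 w.py w13
```

```text
t 16.85 Ftool [ 1.69  6.46 -3.39] R 0.1459 pos_r 0.395 ori_r 0.394 z 0.1451
[ 0.5538 -0.1345  0.1451] [ 6.96  2.19 -1.68]
```

View pics/w13.png

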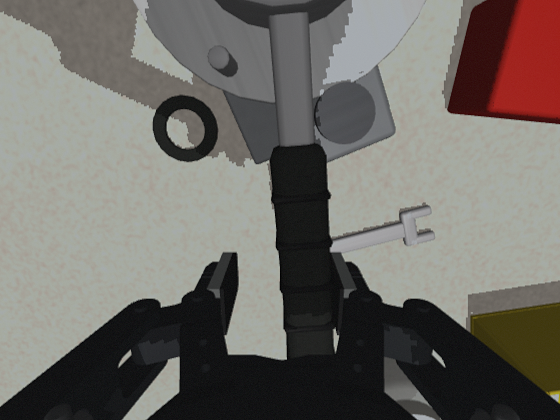

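```bash
python3 -m crank '[[0.046,0,0.010,0,-0.08],[0.046,0,0,0,0]]'>/dev/null; python3 ft.py; python3 -m crank '[[0.046,0,0.010,-0.0005,-0.07],[0.046,0,0,0,0]]'>/dev/null; python3 ft.py;python3 w.py w14
```

```text
t 17.10 Ftool [-1.44  3.53 -1.64] R 0.1467 pos_r 0.327 ori_r 0.313 z 0.1452
t 17.30 Ftool [-1.17  1.85 -0.26] R 0.1468 pos_r 0.265 ori_r 0.245 z 0.1451
[ 0.5726 -0.1376  0.1451] [1.86 0.2  1.17]
```

View pics/w14.png

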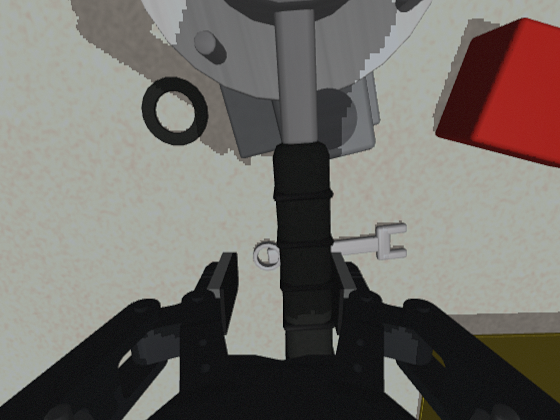

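```bash
python3 -m crank '[[0.046,0,0.008,-0.0005,-0.05],[0.046,0,0,0,0]]'>/dev/null; python3 ft.py; python3 -m crank '[[0.046,0,0.008,-0.0005,0],[0.046,0,0,0,0]]'>/dev/null; python3 ft.py;python3 w.py w15
```

```text
t 17.55 Ftool [ 0.85  0.52 -0.25] R 0.1462 pos_r 0.216 ori_r 0.197 z 0.1450
t 17.75 Ftool [-0.73  0.62  0.14] R 0.1461 pos_r 0.155 ori_r 0.197 z 0.1454
[ 0.5887 -0.1369  0.1454] [ 0.62 -0.13  0.73]
```

View pics/w15.png

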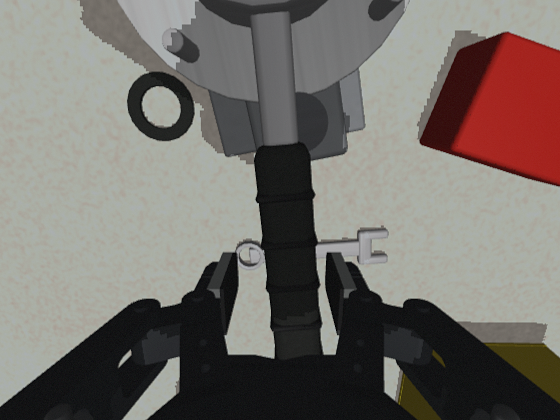

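The handle is free between the jaws. I'll lift straight up and check.

```bash
python3 -m crank '[[0.046,-0.03,0.001,0,0],[0.046,-0.04,0,0,0],[0.046,-0.04,0,0,0],[0.046,-0.04,0,0,0],[0.046,-0.04,0,-0.04,0]]'>/dev/null; python3 -m crank '[[0.046,0,0,-0.04,0],[0.046,0,0,-0.03,0],[0.046,0,0,0,0],[0.046,0,0,0,0]]'; python3 w.py w16;python3 - <<'E'
from station import snapshot
from h import *
for n in("scene","side"):
    d=snapshot(n);np.savez(n+"2.npz",**d);cv2.imwrite(f"pics/{n}2.png",d["image"])
z=lambda f:cv2.resize(load(f)["image"][205:270,240:330],None,fx=4.4,fy=4.4,interpolation=cv2.INTER_CUBIC)
cv2.imwrite("pics/z4.png",np.hstack([z("scene0.npz"),z("scene2.npz")]))
E
```

```text
t: 18.7
tcp_pos: [0.5871, -0.0311, 0.3308]
tool_rot: [0.495, 0.505, -0.496, 0.505]
force: [0.4, -0.8, 0.4]
finger_gap: 0.543
[ 0.5871 -0.0311  0.3308] [ 0.37 -0.85  0.41]
```

View pics/w16.png

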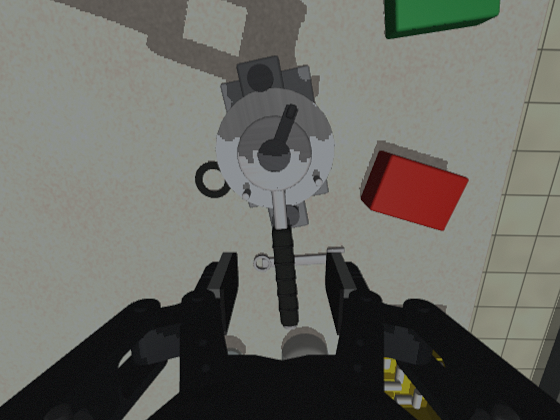

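View pics/z4.png

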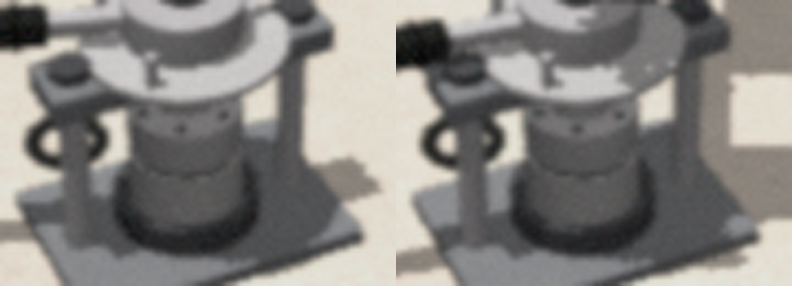

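View pics/scene2.png

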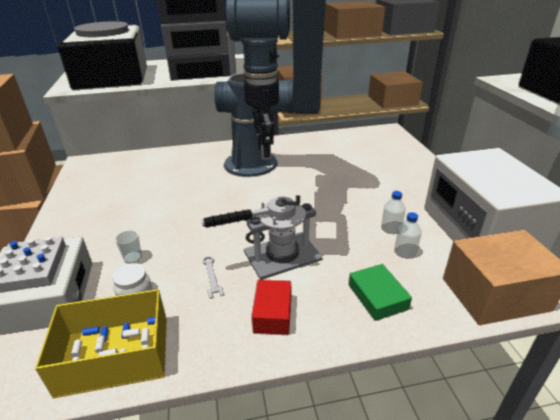

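```bash
python3 ang.py w16.npz 274 154 291 110 283 228 290 322; python3 - <<'E'
from h import *
a=load("scene0.npz");b=load("scene2.npz")
m=(cv2.absdiff(a["image"],b["image"]).max(2)>60).astype(np.uint8)
n,_,st,ce=cv2.connectedComponentsWithStats(m)
for i in range(1,n):
    if st[i,4]>25: print(st[i],ce[i].round())
E
```

```text
hub [0.58020713 0.00888858] tab [0.59465934 0.04879575] g [ 0.59049963 -0.0698421 ] [ 0.60123303 -0.18851809]
handle line dir -6.120312449714985 -5.167938657749706 ratchet 0.10785589449697618 rev 0.46388102707244344
[227   0   7   7  42] [230.   3.]
[237   0   4   7  26] [239.   3.]
[259   0   5   8  37] [261.   3.]
[269   0   7   8  46] [272.   3.]
[293  18  31  31 526] [308.  35.]
[ 74  22  23  10 133] [86. 27.]
[245  29  14   9  67] [252.  34.]
[263  28   8  13  58] [267.  35.]
[276  28  13  14 123] [281.  34.]
[ 63  31  22  12 143] [73. 38.]
[215  51  30  32 298] [234.  68.]
[ 16  55  24  11 155] [28. 59.]
[ 284   54   37   59 1133] [305.  88.]
[44 65  9 16 45] [49. 73.]
[26 71  8 11 61] [29. 76.]
[250  74  17   4  43] [258.  75.]
[279  81  13  11  91] [284.  86.]
[  33   82   52   52 1171] [ 55. 110.]
[223  84   8   7  36] [226.  88.]
[216  99  15  13 145] [223. 105.]
[277 112  11  16 109] [282. 119.]
[264 114   7  11  39] [267. 119.]
[ 30 126   5  10  34] [ 32. 131.]
[265 137   9  16  82] [269. 144.]
[ 285  154   95  102 3651] [332. 195.]
[  91  167  217   51 3707] [223. 193.]
[252 209  16   4  34] [258. 211.]
[291 208  15  17 119] [299. 217.]
[203 214  55  14 366] [226. 220.]
[225 255  23   6 100] [236. 258.]
[226 261  25   9 110] [238. 265.]
```

```bash
python3 -c "
from station import manip
print(manip.sign_off())"
```

```text
the job is handed in; nothing more can be done
None
```

I flipped the reversing lever to the tightening side, then tightened the press in two clockwise strokes, and handed the job in at about 19 s of the 72 s allowed.

- **Lever:** the last wrist picture gives a reverser angle of about +0.46 rad, which is at its stop within measuring error. Pushing it over also turned the handle about 0.15 rad clockwise, before the first proper stroke.
- **Tightening:** the push ran at about 2–3 N while the screw turned, then rose by about 2 N per 0.1 rad during the second stroke. I stopped at a steady 7.8 N, which is about 8.1 N at the grip centre. That is within the 7–9 N "well tight" range and below the 11 N limit.
- **Letting go:** the handle sprang back about 0.28 rad, more than the "little" I expected. The force fell smoothly to about zero as it did. I did not push again to confirm the clamp.
- **Not seen directly:** the press foot is hidden by the plate in every view, so I judge it seated from the force rise alone.
- **Surroundings:** comparing the scene pictures from before and after shows changes only from the arm, its shadow, and the handle and lever. The spanner, gasket, bottles, tub and beaker show no change. The gripper was clear of the press when I handed in.

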